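# Load a fat lithium cell into the bench charger

## Task

Take the fat cell from the wooden rest and put it on charge in the single-bay charger. Keeping its button end raised, set its flat end low against the charger's sliding spring contact and push that contact back, then tip the button end down in front of the fixed contact so that the cell lies fully home in the bay, held by the spring, and let go. Do it gently: never ram the contact against its end stop or force the cell, and leave the other things on the bench as they are.

Things in the scene. Friction and masses are not known exactly. Their poses are not given: they have to be found in the camera images.
- cell_center (a point): Centre of the fat lithium cell: grey-wrapped cylinder, 26 mm diameter, can 65 mm long, about 90 g, lying in a groove of the wooden rest, so that this point starts 19 mm above the bench. It lies on the axis, half-way along the can. Its x axis runs along the cell to the button end; y and z are arbitrary (the cell may have rolled).
- cell_button (a point): Tip of the fat cell's button (positive end): steel, 9 mm diameter, standing 2 mm out of the can, so 34.5 mm from the centre and 67 mm from the flat end. The button end always starts pointing roughly away from the robot.
- cell_flat (a point): Centre of the fat cell's flat (negative) steel end, 32.5 mm from the centre.
- rest: Dark wooden rest, fixed, 100 (x) x 140 (y) x 10 mm, with two grooves along x, 64 mm apart, 20 mm wide, floors 6 mm above the bench. Origin: under its centre. One groove holds the fat cell, the other the thin one.
- thin_center (a point): Centre of a thin cell (18 mm diameter, 65 mm long), lying in the other groove of the rest; to be left alone.
- plate: Aluminium mounting plate, 150 x 56 x 6 mm, screwed to the bench, carrying a black single-bay charger (124 x 48 mm). x axis: along the bay from the charger's spring contact (nearer the robot) to its fixed contact; z up. Origin: on the bench. The charger was slid along the plate by hand and clamped: its middle lies up to 9 mm to either side of the origin along x, not reported; exact across.
- bay_floor (a point): Point over the plate's origin at the height of the charger's bay floor, 18 mm above the bench. Measured from the charger's middle (= centre of a seated can): two rails on the floor, 3.5 mm high with 20 mm between them, centre the cell; the fixed contact is the upright steel face at x = +34.5 mm of a head 16 mm above the floor, 26 mm long; at x = -58 to -64 mm a tail wall, 10 mm above the floor.
- spring_mid (a point): Point of the plate where the free spring contact stands on average: an upright steel blade, 16 mm wide, top edge 12 mm above the bay floor, face 19.5 mm to -x of the charger's middle. It slides back 15 mm, at 2 N plus 0.2 N per mm (5 N at the end; more if moved fast), to a hard stop only 2 mm beyond where a seated cell holds it. Not reported: feel for it. All contact forces of cell on charger, added up, must stay below 18 N.
- seat_mid (a point): Where the centre of the can of a seated cell would be if the charger stood at the plate's middle: 31 mm above the bench (really up to 9 mm to either side along x). Seated, the cell is level on the bay floor, its button on the fixed contact and its flat end on the spring contact, its axis along the plate's x.
- dish: Small black open dish, 72 mm across and 14 mm high, loose; bystander. Origin: under its centre.
- graver: Wooden-handled graver, 130 mm long, lying loose; bystander. Its origin is under the middle of its length.
- block: Steel bench block, 64 x 64 x 20 mm, loose; bystander. Origin: under its centre.
Mind the look-alikes: they are no part of the job. What is shaped like the part that bears cell_center but red or white is not meant.

How it is judged (in metres and radians):
On the way:
1. the cell's flat end is down in the bay and presses the spring contact back (over 3.5 N), while the button end is still raised above the head (x of cell_flat in the frame of plate between -0.055 and -0.0185 m and y of cell_flat in the frame of plate between -0.006 and 0.006 m and z of cell_flat in the frame of plate between 0.024 and 0.04 m and contact force between cell and plate above 3.5 N and z of cell_button in the frame of plate above 0.038 m), for 0.1 s.
At the end, for the whole second after the job is handed in: The fat cell lies released and at rest in the bay, held by the spring (4 N or more on the charger), button to the fixed contact: centre within 2 mm of the bay's middle line and of its seated height, within 11.5 mm of the plate's middle along it, axis within 0.06 rad of the plate's x (x of cell_center in the frame of plate between -0.0115 and 0.0115 m and y of cell_center in the frame of plate between -0.002 and 0.002 m and z of cell_center in the frame of plate between 0.029 and 0.033 m and angle between the x axis of cell_center and the x axis of plate, either way round below 0.06 rad and x of cell_button in the frame of plate above 0.02 m and contact force between cell and plate above 4 N and linear speed of cell below 0.01 m/s); the robot touches nothing.
It fails at once if the cell pressed on the charger or its contacts with more than 18 N in all (contact force between cell and plate above 18 N).
It fails at once if the thin cell moved by more than 15 mm (distance of thin_center from where it was at the start of the episode above 0.015 m).
It fails at once if the dish, the graver or the bench block moved by more than 20 mm (distance of any of dish, graver, block from where it was at the start of the episode above 0.02 m).
It also fails if it takes over 64 s, if anything falls off the work surface, if the arm or the gripper's body presses on something with over 40 N, if the wrist force passes 120 N, or if a joint passes its speed limit or range.

## Robot

A 6-joint arm with a two-finger parallel gripper is mounted at the origin on the work surface. World frame = base frame: x ahead of the robot, y to its left, z up, the work surface at z = 0. Lengths are in mm, angles in degrees, forces in N, time in s.
With the tool pointing down it reaches from about 325 to 750 mm from the base axis. Payload 7.6 kg.
Tool frame: the origin (TCP) lies on the front face of the gripper's body, between the roots of the fingers; the fingertips stand 73 mm ahead of it and the grasp point (between the pads) lies 54 mm ahead of it (grip_depth is the z of the grasp point in the tool frame, in mm); z points along the fingers, y is the line along which they close (so a half turn about z gives the same grasp; the last joint's range is limited). The gripper opens to 85 mm and grips with 20 to 120 N. Pads are 22 mm wide; open, the fingers measure 114 mm over their backs; the gripper's body (76 mm by 85 mm) begins 54 mm behind the grasp point. The pads swing forward as they close: fully open they stand 13 mm farther back than shut.
Start: joints at [-73.757, 2.991, 80.254, -0, 96.75, -4.028], TCP at [181.917, -492.488, 303.923] pointing down, gripper open.
Joint ranges: [-166.34, 166.34], [-52.06, 124.39], [6.96, 135.62], [-60.46, 240.46], [14.63, 156.25], [-167.68, 167.68]. Speed limits (degrees/s): [147.25, 147.25, 172.46, 180, 180, 180].

## Interface

Orientations are given as [roll, pitch, yaw] about the fixed x, y, z axes, in that order (R = Rz(yaw) Ry(pitch) Rx(roll)).
In Python, from workcell import move_ptp, movel, movej, set_gripper, sleep, inverse_kinematics, snapshot, PlanningError, sign_off, outline_of, spot_point, current_clock, current_joints, current_qd, current_joint_torque, current_ee_pos, current_tcp_rot, current_ft_force, current_wrist_torque, current_opening, current_grip_force, grip_depth gives the robot as it stands. Calls block until the motion is done:
- move_ptp(position, orientation): joint-space move of the TCP to a pose.
- movel(position, rotation=None, max_speed=150): straight line of the TCP; rotation=None keeps the orientation; max_speed is the mean speed in mm/s.
- movej(angles): joint-space move.
- set_gripper(opening, force=None): finger opening in mm; force is the grip in N (None keeps the last); returns when the fingers have stopped.
- sleep(seconds).
- inverse_kinematics(position, orientation): joint angles nearest the present ones, or None.
- snapshot(name): name is "side" or "top"; returns a dict with "image" (384x512x3 uint8, red, green, blue), "K" (3x3 intrinsics, pixels), "position" and "rotation" of the camera in the world. Camera axes: x right, y down, z forward; pixel columns grow to the right and rows downward; lengths in mm; the calibration is good to about 2 mm. A picture is of the moment at which its call begins. There is no depth.
A pose or a line that the arm cannot do raises PlanningError and nothing moves.
- sign_off(): hands the job in; it is judged then, once.
Trained networks look in the newest picture that a camera, given by its name, has taken for a name from the list of things; names that differ only in an ending like _2 or _b are one class to them, and where a whole thing is asked for, a point or a joint stands for the part that bears it (a point fixed in the world has none). Each returns a list of dicts, best first, with "conf" (0 to 1); they miss things now and then, are a little off and sometimes report something else, mostly with a low value. They report only what shows in the picture. A call takes as long as a camera call. They do not tell look-alikes from the thing itself.
- outline_of(camera, target): "mask" (384x512 bool, what is visible of it) and "location" ([column, row] in pixels, amid what is visible of it).
- spot_point(camera, target): "location" ([column, row] in pixels: a listed point, or the origin of a listed thing).
Readings, each from a call of its own:
- current_clock(): time.
- current_joints(): joint angles.
- current_qd(): joint speeds.
- current_joint_torque(): joint torques, N m.
- current_ee_pos(): TCP position.
- current_tcp_rot(): TCP orientation.
- current_ft_force(): force on the tool from outside, world axes, zero at the start.
- current_wrist_torque(): the same for the moment, N m.
- current_opening(): finger opening in mm.
- current_grip_force(): force on a finger pad.
Only numpy, scipy, OpenCV 4.12 (cv2) and the standard library are available. Lean on these libraries where they do the work, as an engineer would, in place of code of your own. Each camera call takes 0.05 s, during which the arm holds its last target. There are 200 camera calls.

## Working session

There is one attempt and no reset: what is moved stays moved. The work goes in short steps, each a Python script; the robot and the scene stay as the last script left them, time stands still between calls to the robot, and variables do not carry over. Pictures are saved under pics/ and viewed, at most 10 in all, crops included, and the job is handed in when it is done.

```bash
ls; mkdir -p pics
cat > h.py <<'E'
import numpy as np, cv2
from workcell import *
def ray(s,px):
    d=np.linalg.inv(np.array(s["K"]))@np.array([px[0],px[1],1.0])
    return np.array(s["position"]),np.array(s["rotation"])@d
def at_z(s,px,z):
    p,d=ray(s,px); return p+d*(z-p[2])/d[2]
def tri(s1,a,s2,b):
    p,d=ray(s1,a);q,e=ray(s2,b);d/=np.linalg.norm(d);e/=np.linalg.norm(e)
    t=np.linalg.lstsq(np.c_[d,-e],q-p,rcond=None)[0]
    return (p+d*t[0]+q+e*t[1])/2,np.linalg.norm(p+d*t[0]-q-e*t[1])
def save(s,name,crop=None,k=1):
    im=np.array(s["image"])[:,:,::-1]
    if crop: im=im[crop[1]:crop[3],crop[0]:crop[2]]
    cv2.imwrite("pics/"+name,cv2.resize(im,None,fx=k,fy=k,interpolation=cv2.INTER_CUBIC))
E
python3 - <<'E'
from h import *
S={c:snapshot(c) for c in("top","side")}
Z=dict(cell_center=19,cell_button=19,cell_flat=19,rest=0,thin_center=15,plate=0,bay_floor=18,spring_mid=18,seat_mid=31,dish=0,graver=0,block=0)
for c in S:
    save(S[c],c+"0.png",k=1.5); print(c,np.round(S[c]["position"]),np.round(S[c]["rotation"],2).tolist(),S[c]["K"][0][0])
    for n,z in Z.items():
        print(n,[(np.round(r["location"]).tolist(),round(r["conf"],2),np.round(at_z(S[c],r["location"],z),1)[:2].tolist()) for r in spot_point(c,n)[:3]])
E
```

```text
pics
top [408. -35. 860.] [-168.11, 0.18, -93.14] 387.136828510359Traceback (most recent call last):
  File "<stdin>", line 7, in <module>
  File "h.py", line 7, in at_z
    p,d=ray(s,px); return p+d*(z-p[2])/d[2]
                                       ~^^^
IndexError: invalid index to scalar variable.
```

Rotation is roll/pitch/yaw in degrees.

```bash
sed -i 's/np.array(s\["rotation"\])@d/Rot.from_euler("xyz",s["rotation"],degrees=True).as_matrix()@d/; 1a from scipy.spatial.transform import Rotation as Rot' h.py
python3 - <<'E'
from h import *
S={c:snapshot(c) for c in("top","side")}
Z=dict(cell_center=19,cell_button=19,cell_flat=19,rest=0,thin_center=15,plate=0,bay_floor=18,spring_mid=18,seat_mid=31,dish=0,graver=0,block=0)
for c in S:
    save(S[c],c+"0.png",k=1.5); print(c,np.round(S[c]["position"]),S[c]["rotation"],S[c]["K"][0][0])
    for n,z in Z.items():
        print(n,[(np.round(r["location"]).tolist(),round(r["conf"],2),np.round(at_z(S[c],r["location"],z),1)[:2].tolist()) for r in spot_point(c,n)[:3]])
E
```

```text
top [408. -35. 860.] [-168.11226251    0.18431003  -93.13878087] 387.136828510359
cell_center [([360.0, 264.0], 0.95, [407.5, -246.3]), ([313.0, 138.0], 0.81, [694.1, -168.3]), ([388.0, 194.0], 0.79, [555.0, -324.4])]
cell_button [([355.0, 246.0], 0.81, [445.6, -238.2]), ([335.0, 173.0], 0.68, [610.1, -210.4]), ([377.0, 192.0], 0.64, [562.8, -300.9])]
cell_flat [([360.0, 282.0], 0.92, [371.9, -242.5]), ([405.0, 193.0], 0.75, [556.8, -361.5]), ([346.0, 201.0], 0.67, [545.9, -229.8])]
rest [([327.0, 196.0], 0.85, [562.1, -192.0])]
thin_center [([345.0, 200.0], 0.37, [547.5, -229.2])]
plate [([156.0, 228.0], 0.84, [510.6, 194.5]), ([341.0, 186.0], 0.17, [582.4, -226.6])]
bay_floor [([152.0, 229.0], 0.71, [507.3, 196.8])]
spring_mid [([150.0, 236.0], 0.72, [493.1, 202.9])]
seat_mid [([154.0, 228.0], 0.88, [507.6, 190.3])]
dish [([239.0, 133.0], 0.89, [722.9, -0.8])]
graver [([249.0, 269.0], 0.96, [411.5, -8.1])]
block [([356.0, 110.0], 0.62, [765.5, -279.1])]
side [230. 595. 691.] [-132.84021498    0.61612175 -151.80231125] 473.0361611963558
cell_center [([239.0, 134.0], 0.76, [700.9, -1
[... 258 characters left out ...]
, [376.5, -239.5]), ([330.0, 108.0], 0.74, [553.2, -363.8]), ([236.0, 129.0], 0.7, [716.7, -177.1])]
rest [([300.0, 149.0], 0.87, [559.8, -201.5]), ([195.0, 177.0], 0.72, [722.5, -8.0]), ([230.0, 278.0], 0.33, [517.1, 185.1])]
thin_center [([298.0, 153.0], 0.82, [550.4, -166.9])]
plate [([230.0, 285.0], 0.89, [509.4, 198.4]), ([232.0, 277.0], 0.37, [515.4, 181.3])]
bay_floor [([232.0, 279.0], 0.74, [507.4, 196.2]), ([296.0, 135.0], 0.2, [581.2, -221.4])]
spring_mid [([237.0, 282.0], 0.96, [494.6, 198.1])]
seat_mid [([231.0, 268.0], 0.84, [514.6, 185.8])]
dish [([194.0, 180.0], 0.75, [718.3, 0.3])]
graver [([328.0, 222.0], 0.68, [415.3, -17.4])]
block [([244.0, 108.0], 0.81, [759.1, -286.4])]
```

View pics/top0.png

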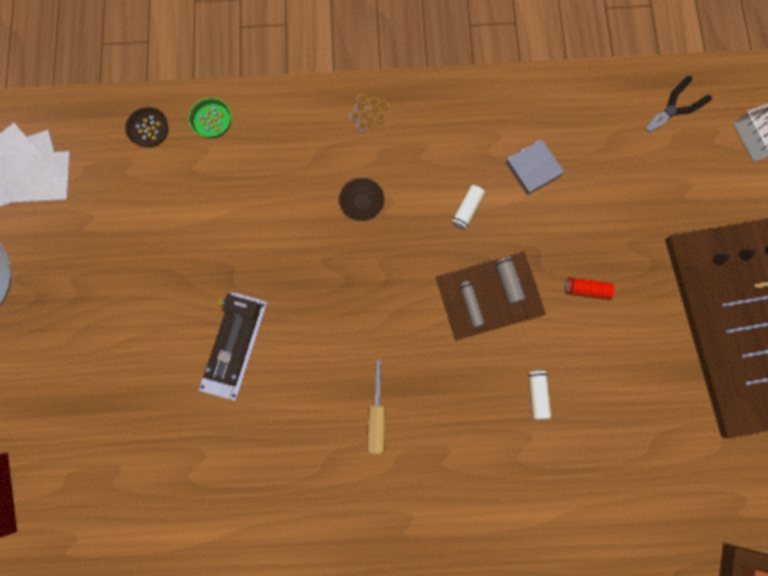

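View pics/side0.png

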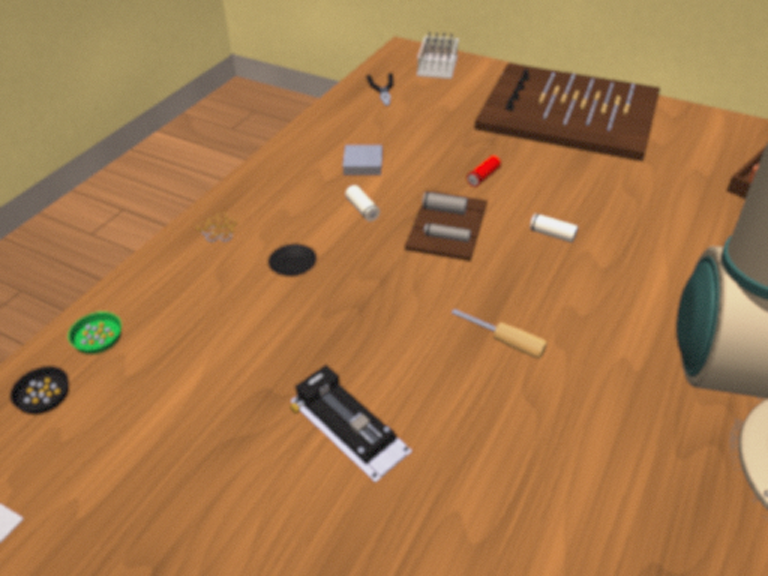

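The top view shows the rest at about (327,197) in original pixels. The grey cells on it are at (341,187), the fat one, and (315,202), the thin one. The look-alikes are white (360,264), white (312,138) and red (393,192), and none of these is meant. The charger is at (155,230), shifted toward its far end. I'll confirm this in one enlarged crop and get the axes from the masks.

Run:
```python
from h import *
S={c:snapshot(c) for c in("top","side")}
a=S["top"]["image"]; im=np.hstack([np.array(a)[155:235,285:375],np.array(a)[185:275,115:195][:80]])[:,:,::-1]
cv2.imwrite("pics/crop1.png",cv2.resize(im,None,fx=4.6,fy=4.6,interpolation=cv2.INTER_CUBIC))
for c in S:
    for n,z in(("cell_center",19),("thin_center",15),("rest",10),("plate",6)):
        for r in outline_of(c,n):
            m=r["mask"].astype(np.uint8); cs=max(cv2.findContours(m,0,2)[0],key=cv2.contourArea)[:,0,:]
            w=np.array([at_z(S[c],p,z)[:2] for p in cs],np.float32)
            (cx,cy),(sw,sh),_=rc=cv2.minAreaRect(w); b=cv2.boxPoints(rc); e=max(b[1]-b[0],b[2]-b[1],key=np.linalg.norm)
            print(c,n,round(r["conf"],2),np.round(r["location"]),"c",round(cx,1),round(cy,1),"size",round(sw,1),round(sh,1),"ang",round(np.degrees(np.arctan2(e[1],e[0]))%180,1))
```

```text
top cell_center 0.89 [393. 194.] c 561.0 -333.4 size 71.1 26.4 ang 78.8
top cell_center 0.77 [311. 139.] c 695.7 -164.9 size 26.5 74.0 ang 150.0
top cell_center 0.75 [362. 266.] c 411.7 -243.8 size 26.3 65.4 ang 179.9
top cell_center 0.64 [341. 184.] c 580.2 -218.1 size 68.7 26.6 ang 13.5
top thin_center 0.8 [316. 202.] c 548.6 -159.0 size 66.3 19.1 ang 13.4
top rest 0.77 [322. 197.] c 560.5 -189.6 size 101.0 144.3 ang 102.7
top plate 0.55 [156. 232.] c 510.0 200.0 size 69.8 149.8 ang 162.9
side cell_center 0.85 [241. 135.] c 696.6 -162.3 size 29.1 91.9 ang 147.2
side cell_center 0.78 [295. 134.] c 581.4 -219.6 size 70.3 41.6 ang 13.8
side cell_center 0.76 [320. 114.] c 559.8 -329.5 size 97.9 31.7 ang 79.8
side cell_center 0.62 [367. 154.] c 411.4 -239.9 size 38.4 68.6 ang 179.6
side thin_center 0.78 [296. 153.] c 547.9 -162.0 size 67.0 29.5 ang 11.1
side rest 0.78 [296. 152.] c 559.6 -185.4 size 103.0 150.0 ang 103.2
side rest 0.62 [344. 224.] c 385.0 -16.1 size 32.1 82.8 ang 174.0
side rest 0.58 [295. 134.] c 585.7 -231.8 size 71.2 47.5 ang 14.2
side plate 0.85 [232. 282.] c 513.6 196.5 size 72.8 168.1 ang 158.8
side plate 0.36 [293. 135.] c 587.8 -235.5 size 69.5 42.3 ang 13.8
```

View pics/crop1.png

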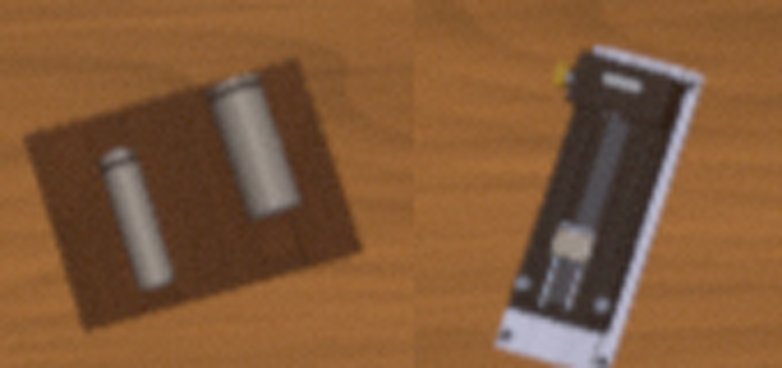

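The left half confirms the fat grey cell at top pixel (341,187), with its button end away from the robot. The right half shows the charger with more bare plate at the near end. I'll crop the charger from both cameras for a model fit.

Run:
```python
from h import *
t=np.array(snapshot("top")["image"])[186:274,124:188][:,:,::-1]; s=np.array(snapshot("side")["image"])[240:322,190:277][:,:,::-1]
f=lambda i,k:cv2.resize(i,None,fx=k,fy=k,interpolation=cv2.INTER_CUBIC)
a=f(t,5);b=f(s,5)
H=max(a.shape[0],b.shape[0]);o=np.zeros((H,a.shape[1]+b.shape[1],3),np.uint8);o[:a.shape[0],:a.shape[1]]=a;o[:b.shape[0],a.shape[1]:]=b
cv2.imwrite("pics/crop2.png",o);print(o.shape)
```

```text
(440, 755, 3)
```

View pics/crop2.png

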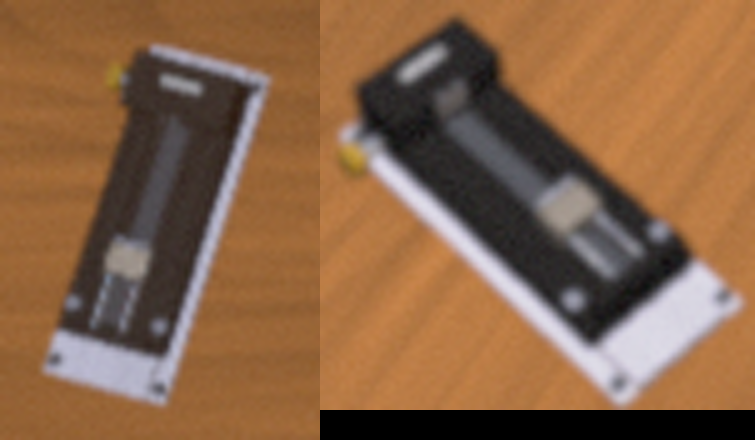

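Run:
```python
from h import *
from scipy.optimize import least_squares
S={c:snapshot(c) for c in("top","side")}
T=lambda u,v:(124+(u+.5)/5-.5,186+(v+.5)/5-.5); D=lambda u,v:(190+(u-319.5)/5-.5,240+(v+.5)/5-.5)
P=[("top",T(43,372),-75,28),("top",T(166,404),-75,-28),("top",T(270,77),75,-28),("top",T(152,46),75,28),
("side",D(625,404),-75,28),("side",D(742,302),-75,-28),("side",D(341,131),75,28)]
for cams in(("top",),("side",),("top","side")):
    Q=[(at_z(S[c],p,6)[:2],x,y) for c,p,x,y in P if c in cams]
    def f(v):
        c,s=np.cos(v[2]),np.sin(v[2]); return np.concatenate([[v[0]+c*x-s*y-w[0],v[1]+s*x+c*y-w[1]] for w,x,y in Q])
    r=least_squares(f,[508,196,-.3]); v=r.x; print(cams,np.round(v[:2],1),round(np.degrees(v[2]),2),"res",np.round(r.fun,1))
    c,s=np.cos(v[2]),np.sin(v[2]);R=np.array([[c,-s],[s,c]])
    loc=lambda cam,p,z: np.round(R.T@(at_z(S[cam],p,z)[:2]-v[:2]),1)
    for cam in cams:
        if cam=="top": print(" near edge z6",loc(cam,T(58,330),6),loc(cam,T(165,358),6),"blade top",loc(cam,T(128,255),30), "head far", loc(cam,T(140,52),34),loc(cam,T(255,85),34))
        else: print(" near edge z6",loc(cam,D(595,345),6),loc(cam,D(692,262),6),"blade",loc(cam,D(570,200),30),"fixed face",loc(cam,D(452,98),28))
```

```text
('top',) [506.2 193.5] -18.22 res [-0.  -0.  -1.   0.1  0.3 -0.2  0.7  0.1]
 near edge z6 [-56.2  27.6] [-55.5 -21.3] blade top [-17.4   1.2] head far [67.3 22.8] [ 66.4 -29.9]
('side',) [506.3 194.6] -18.8 res [ 1.   0.5 -0.9 -0.7 -0.1  0.3]
 near edge z6 [-52.8  19.8] [-51.4 -25.7] blade [-17.2  -1.6] fixed face [44.9 -0.8]
('top', 'side') [506.3 194. ] -18.52 res [ 0.3  0.8 -1.   1.   0.1 -0.1  0.8  0.2  0.8 -0.4 -0.9 -1.7 -0.1  0.1]
 near edge z6 [-56.2  26.8] [-55.3 -22. ] blade top [-17.3   0.7] head far [67.3 22.7] [ 66.7 -30. ]
 near edge z6 [-52.9  20.6] [-51.7 -24.9] blade [-17.4  -1. ] fixed face [44.7 -0.5]
```

The plate fits at about (506, 194), yaw -18.4°, with the charger shifted about +6 along it. The fat cell is near (577.5, -217.5), axis at 13.4°. Now I'll grasp it.

Run:
```python
from h import *
print(current_clock(),current_tcp_rot(),grip_depth() if callable(grip_depth) else grip_depth, current_ft_force())
x,y,yaw,d=577.5,-217.5,13.4,11
zt=19+d+54
set_gripper(50,50)
move_ptp([x,y,zt+70],[180,0,yaw]); movel([x,y,zt],max_speed=100)
print("down",current_ft_force())
set_gripper(20,50); print(current_opening(),current_grip_force(),current_ft_force())
movel([x,y,zt+60],max_speed=120); sleep(.2)
print(current_opening(),current_ft_force(),current_wrist_torque(),current_ee_pos(),current_clock(),current_joints())
```

```text
2.15 [1.79994150e+02 2.41761345e-03 2.02700391e+01] 53.900000000000006 [ 0.42659241 -0.59162987  0.50604313]
down [-0.16244988 -0.77777733  0.26866236]
23.956697526478667 49.329723715782166 [-0.82354963 -0.35026537  4.81212579]
24.17493057537604 [-0.24816377  0.20266401 -0.82042186] [-0.06065652 -0.03386155  0.05966506] [ 577.07100171 -217.3232862   142.74705926] 6.4667 [-2.40667282e+01  2.36006741e+01  7.50034485e+01 -5.27139883e-04
  8.15167261e+01  5.25355299e+01]
```

```bash
cat >> h.py <<'E'
PX,PY,YAW=506.3,194.3,-18.4
L,DEP=32.5,65.
def tcp(fx,fy,fz,th):
    "TCP pose for flat-end centre at plate coords fx,fy, height fz above bench, pitch th"
    O=[180,-th,YAW]; R=Rot.from_euler("xyz",O,degrees=True).as_matrix()
    p=np.array([PX,PY,0])+Rot.from_euler("z",YAW,degrees=True).apply([fx,fy,fz])
    return p+L*R[:,0]-DEP*R[:,2],O
def flat():
    "flat-end centre in plate coords from the actual TCP, and pitch"
    O=current_tcp_rot(); R=Rot.from_euler("xyz",O,degrees=True).as_matrix()
    p=np.array(current_ee_pos())-L*R[:,0]+DEP*R[:,2]-[PX,PY,0]
    return np.append(Rot.from_euler("z",-YAW,degrees=True).apply(p),np.degrees(np.arcsin(R[2,0])))
def go(fx,fy,fz,th,v=30): p,O=tcp(fx,fy,fz,th); movel(list(p),O,max_speed=v)
def force(n=8):
    "mean outside force in plate axes"
    f=[]
    for _ in range(n): f.append(current_ft_force()); sleep(.01)
    return Rot.from_euler("z",-YAW,degrees=True).apply(np.mean(f,0))
E
python3 - <<'E'
from h import *
p,O=tcp(-7,0,85,25); move_ptp(list(p),O); sleep(.3)
print(np.round(flat(),2),np.round(force(),2),np.round(force(),2),current_clock())
S={c:snapshot(c) for c in("top","side")}
n={}
for k in("cell_flat","cell_button"):
    a,b=spot_point("top",k),spot_point("side",k)
    for i in a[:3]:
        for j in b[:3]:
            q,e=tri(S["top"],i["location"],S["side"],j["location"])
            if e<8 and q[1]>100: print(k,np.round(i["location"]),np.round(j["location"]),np.round(Rot.from_euler("z",-YAW,degrees=True).apply(q-[PX,PY,0]),1),round(e,1))
t=np.array(S["top"]["image"])[160:280,110:210][:,:,::-1];s=np.array(S["side"]["image"])[200:320,180:280][:,:,::-1]
cv2.imwrite("pics/hover.png",cv2.resize(np.hstack([t,s]),None,fx=4,fy=4,interpolation=cv2.INTER_CUBIC))
E
```

```text
[-6.63 -0.33 84.96 25.  ] [ 0.11  0.01 -0.69] [ 0.11  0.01 -0.86] 8.4167
cell_button [151. 198.] [208. 222.] [ 56.6  -3.6 112.5] 1.3
```

View pics/hover.png

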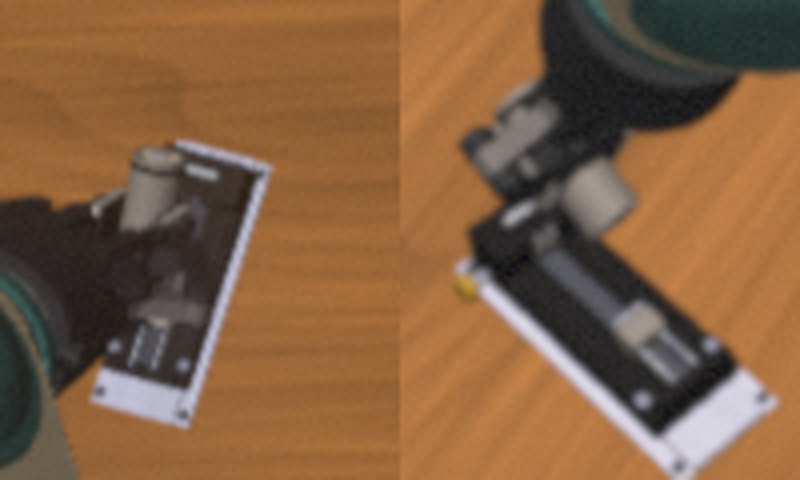

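The cell is held firmly, tilted with its button up. In the top crop the button is at about (155,155), and the side crop shows the flat end above the bay. Next I descend by feel to the floor, then probe the rails sideways to find the bay's middle.

Run:
```python
from h import *
th=28
go(-5,0,60,th,60); go(-5,0,34,th,40); sleep(.3); b=force(); print("base",np.round(b,2),np.round(flat(),2))
z=34
while z>28:
    z-=.5; go(-5,0,z,th,10); f=force(5)-b
    if z<32: print(z,np.round(flat(),2),np.round(f,2))
    if np.linalg.norm(f)>1.5: break
z+=.8; go(-5,0,z,th,10); sleep(.1); b=force(); print("lifted",np.round(b,2))
for s in(1,-1):
    y=0
    while abs(y)<4:
        y+=s*.5; go(-5,y,z,th,10); f=force(5)-b
        if abs(f[1])>1.5: break
    print("side",s,y,np.round(flat(),2),np.round(f,2))
    go(-5,0,z,th,20)
print(current_clock())
```

```text
base [-0.07  0.01 -0.97] [-4.93  0.06 34.16 28.01]
31.5 [-5.000e+00 -1.000e-02  3.149e+01  2.800e+01] [0.13 0.14 0.05]
31.0 [-5.000e+00 -2.000e-02  3.096e+01  2.800e+01] [ 0.28  0.11 -0.02]
30.5 [-4.990e+00 -1.000e-02  3.047e+01  2.800e+01] [ 0.06 -0.08  0.36]
30.0 [-4.96  0.04 30.06 28.01] [0.   0.19 0.51]
29.5 [-4.88  0.12 29.71 28.02] [-0.22  0.08  1.69]
lifted [-0.03  0.09 -0.66]
side 1 4.0 [-5.01  3.98 30.28 28.  ] [ 0.1  -0.27  0.16]
side -1 -2.5 [-4.86 -2.35 30.53 28.02] [0.28 1.7  1.58]
17.9083
```

Run:
```python
from h import *
th=28
for y in(1.5,3,4.5):
    z=31.5; go(-5,y,z,th,30); sleep(.15); b=force(6)
    while z>27.6:
        z-=.4; go(-5,y,z,th,15); f=force(4)-b
        if np.linalg.norm(f)>1.3: break
    print(y,np.round(flat(),2),np.round(f,2))
    go(-5,y,31.5,th,30)
print(current_clock())
```

```text
1.5 [-4.9   1.57 29.66 28.02] [ 0.62 -0.33  1.19]
3 [-4.88  3.07 29.69 28.02] [-0.24 -0.39  1.31]
4.5 [-4.82  4.66 30.22 28.03] [-0.93  0.19  3.23]
23.975
```

The floor profile is flat for y = 0 to 3 and rises on both sides, at -2.3 and 4.5. So the bay's middle is at y ≈ +1.2 and floor contact at z ≈ 29.9. Now I'll feel for the blade.

Run:
```python
from h import *
th=28;z=30.6;y=1.2
go(-5,y,33,th,30); go(-5,y,z,th,20); sleep(.2); b=force(); print(np.round(b,2))
x=-5
while x>-24:
    x-=.5; go(x,y,z,th,20); f=force(4)-b; print(x,np.round(flat()[:3],2),np.round(f,2))
    if abs(f[0])>2.3 : break
sleep(.3); print(np.round(force()-b,2),np.round(flat(),2),current_clock())
```

```text
[-0.15  0.1  -1.05]
-5.5 [-5.51  1.19 30.62] [ 0.4  -0.11  0.66]
-6.0 [-6.01  1.21 30.61] [ 0.33 -0.31  0.3 ]
-6.5 [-6.52  1.19 30.59] [ 0.21 -0.17  0.64]
-7.0 [-7.02  1.21 30.6 ] [-0.05  0.03  0.03]
-7.5 [-7.5   1.21 30.62] [-0.08  0.18  0.17]
-8.0 [-8.02  1.2  30.6 ] [ 0.52 -0.01  0.1 ]
-8.5 [-8.51  1.21 30.61] [ 0.17 -0.01 -0.04]
-9.0 [-9.02  1.2  30.6 ] [ 0.27 -1.02  0.15]
-9.5 [-9.51  1.21 30.62] [ 0.22 -0.11  0.23]
-10.0 [-10.02   1.22  30.6 ] [ 0.38 -0.01  0.59]
-10.5 [-10.5    1.19  30.6 ] [0.2  0.17 0.36]
-11.0 [-11.02   1.18  30.58] [ 0.63  0.07 -0.03]
-11.5 [-11.5    1.17  30.59] [0.12 0.08 0.16]
-12.0 [-12.01   1.21  30.6 ] [0.43 0.12 0.44]
-12.5 [-12.4    1.23  30.7 ] [ 1.09 -0.3   0.29]
-13.0 [-12.79   1.25  30.79] [ 2.66 -0.3   0.13]
[ 2.36 -0.1   0.72] [-12.93   1.27  30.72  28.01] 29.675
```

Run:
```python
from h import *
th=28;z=30.6;y=1.2
b=np.array([-.1,.1,-1.05])
for x in(-15,-17,-19,-21,-23,-24.5,-25.5,-26.2,-26.6):
    go(x,y,z,th,12); sleep(.1); f=force(6)-b; print(x,np.round(flat()[:3],2),np.round(f,2))
    if f[0]>6.5: print("STOP");break
sleep(.2); print(np.round(force()-b,2),np.round(flat(),2),current_clock())
```

```text
-15 [-15.02   1.25  30.64] [ 3.12 -0.33  1.26]
-17 [-17.04   1.24  30.61] [ 3.09 -0.33  1.25]
-19 [-19.02   1.23  30.62] [3.63 0.04 1.37]
-21 [-20.98   1.23  30.65] [ 3.75 -0.17  1.83]
-23 [-22.98   1.22  30.62] [4.6  0.19 1.45]
-24.5 [-24.46   1.23  30.64] [4.68 0.23 1.48]
-25.5 [-25.47   1.21  30.63] [ 4.93 -0.09  1.2 ]
-26.2 [-26.19   1.22  30.62] [5.   0.27 1.53]
-26.6 [-26.55   1.24  30.64] [5.4  0.03 1.46]
[ 5.06 -0.13  1.25] [-26.56   1.22  30.63  28.01] 33.9
```

Run:
```python
from h import *
y=1.2;b=np.array([-.1,.1,-1.05])
for th in(24,20,16,12,10,8,6,4,2,0):
    z=18+13*np.cos(np.radians(th))+1.1
    go(-26.6,y,z,th,12); f=force(5)-b; print(th,np.round(flat(),2),np.round(f,2))
    if np.linalg.norm(f)>8: print("STOP");break
print(current_clock())
```

```text
24 [-26.58   1.19  30.85  24.02] [4.9  0.56 0.55]
20 [-26.62   1.18  31.19  20.03] [ 5.23  0.74 -0.03]
16 [-26.62   1.16  31.51  16.05] [ 5.13  0.14 -0.46]
12 [-26.62   1.14  31.73  12.05] [ 5.15  0.39 -0.78]
10 [-26.59   1.18  31.88  10.03] [ 5.23 -0.57 -0.7 ]
8 [-26.56   1.19  31.97   8.  ] [ 5.28 -0.15 -0.1 ]
6 [-26.57   1.2   32.01   5.99] [ 5.06 -0.09 -0.1 ]
4 [-26.57   1.17  32.07   3.99] [ 5.21 -0.47 -0.09]
2 [-26.59   1.19  32.09   2.  ] [ 4.56 -0.23 -0.36]
0 [-2.654e+01  1.220e+00  3.223e+01  2.000e-02] [ 4.68 -0.73  1.17]
38.75
```

Run:
```python
from h import *
y=1.2;b=np.array([-.1,.1,-1.05]);z=32.1;x=-26.6
while z>30.3:
    z-=.25; go(x,y,z,0,10); f=force(5)-b; print("z",z,np.round(flat(),2),np.round(f,2))
    if f[2]>2.5 or np.linalg.norm(f)>8: break
while x<-24.6:
    x+=.25; go(x,y,z,0,10); f=force(5)-b; print("x",x,np.round(flat(),2),np.round(f,2))
    if f[0]<2.5: break
print(current_clock())
S={c:snapshot(c) for c in("top","side")}
t=np.array(S["top"]["image"])[160:280,110:210][:,:,::-1];s=np.array(S["side"]["image"])[200:320,180:280][:,:,::-1]
cv2.imwrite("pics/seat.png",cv2.resize(np.hstack([t,s]),None,fx=4,fy=4,interpolation=cv2.INTER_CUBIC))
```

```text
z 31.85 [-2.652e+01  1.260e+00  3.220e+01  3.000e-02] [ 3.64 -1.58  3.8 ]
x -26.35 [-2.649e+01  1.280e+00  3.221e+01 -1.000e-02] [ 1.42 -2.29  6.46]
39.3333
```

View pics/seat.png

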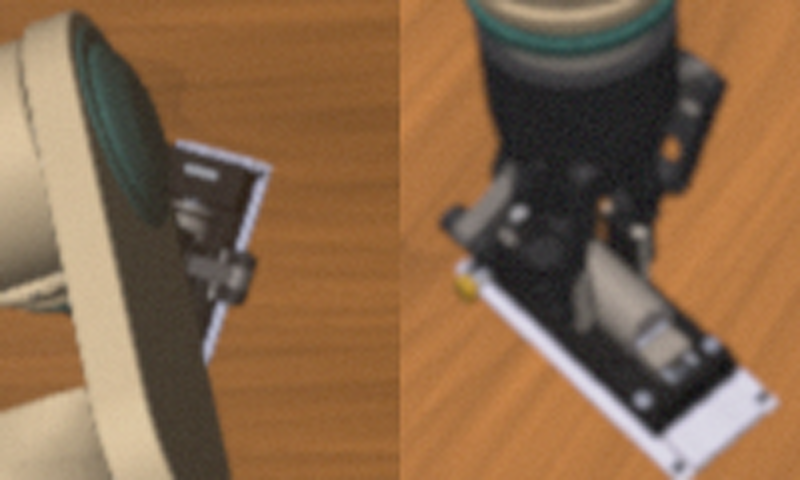

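The side crop shows the cell level, flat end on the blade at about (665,345). It touches something slightly high, with a force toward -y, so it is probably on the +y rail. I'll back off and probe sideways.

Run:
```python
from h import *
b=np.array([-.1,.1,-1.05]);x=-26.6
print(np.round(current_wrist_torque(),3))
for y in(1.2,0,-1.):
    z=32.6; go(x,y,z,0,15); sleep(.1); f=force(5)-b; print("up",np.round(flat()[:3],2),np.round(f,2),np.round(current_wrist_torque(),3))
    while z>30.5:
        z-=.3; go(x,y,z,0,12); f=force(4)-b
        if f[2]>2.5 or np.linalg.norm(f)>8: break
    print(y,round(z,2),np.round(flat()[:3],2),np.round(f,2),np.round(current_wrist_torque(),3))
go(x,0,32.6,0,15)
print(current_clock())
```

```text
[-0.39  -0.077  0.087]
up [-26.59   1.21  32.29] [5.3  0.17 0.31] [-0.287 -0.863  0.001]
1.2 32.0 [-26.54   1.25  32.21] [ 4.06 -1.05  3.85] [-0.35  -0.591  0.005]
up [-26.58   0.3   32.52] [5.29 1.67 1.2 ] [-0.054 -0.877 -0.058]
0 32.0 [-26.52   0.26  32.24] [4.31 1.89 2.96] [ 0.132 -0.739  0.019]
up [-26.54  -0.46  32.7 ] [5.1  4.02 2.14] [ 0.396 -1.028 -0.044]
-1.0 32.3 [-26.48  -0.43  32.65] [4.27 3.63 3.83] [ 0.3   -0.904 -0.09 ]
42.275
```

Sideways forces balance at y ≈ 0.8. The wrist moment puts the floor contact near the flat end, so the cell sits about 2° nose-up in the grip. I'll pitch the nose down about its tail, ease it forward onto the fixed contact, and check the moment again.

Run:
```python
from h import *
b=np.array([-.1,.1,-1.05]);y=.8
def rep(t):
    T=Rot.from_euler("z",-YAW,degrees=True).apply(current_wrist_torque()); f=force(5)-b
    print(t,np.round(flat(),2),np.round(f,2),np.round(T,3),"xc",round(1e3*-(T[1]+.165*f[0])/f[2],0)); return f
go(-26.6,y,32.4,0,15); rep("start")
for th in(-1,-2,-3):
    go(-26.6,y,32.4,th,12); f=rep(th)
    if f[2]>3: break
z=32.4
while f[2]<2 and z>31.3:
    z-=.2; go(-26.6,y,z,th,12); f=rep("z")
x=-26.6
while f[0]>1.8 and x<-25.2:
    x+=.15; go(x,y,z,th,12); f=rep("x")
print(current_clock())
```

```text
start [-2.654e+01  3.800e-01  3.225e+01 -1.000e-02] [ 5.05 -1.35  2.76] [-0.206 -0.896  0.017] xc 23.0
-1 [-26.47   0.44  32.78  -1.  ] [ 3.04 -2.58  7.33] [-0.405 -0.674  0.018] xc 23.0
x [-26.47   0.42  32.77  -1.01] [ 2.77 -2.81  6.98] [-0.414 -0.502  0.045] xc 6.0
x [-26.46   0.43  32.79  -1.03] [ 2.33 -2.55  7.68] [-0.483 -0.477  0.03 ] xc 12.0
x [-26.45   0.42  32.77  -1.05] [ 1.02 -2.59  8.02] [-0.521 -0.371  0.039] xc 25.0
43.7417
```

Pitching down by 1° loads the nose, so the cell was already close to level. I'll back off to a light contact and look closely.

Run:
```python
from h import *
b=np.array([-.1,.1,-1.05])
go(-26.6,.5,32.4,0,12); sleep(.2)
print(np.round(flat(),2),np.round(force()-b,2))
go(-26.4,.5,32.3,0,12); sleep(.2)
print(np.round(flat(),2),np.round(force()-b,2),current_clock())
s=np.array(snapshot("side")["image"])[235:305,190:265][:,:,::-1];t=np.array(snapshot("top")["image"])[190:260,135:180][:,:,::-1]
s=cv2.convertScaleAbs(np.hstack([t,s]),alpha=1.8,beta=25)
cv2.imwrite("pics/seat2.png",cv2.resize(s,None,fx=6.6,fy=6.6,interpolation=cv2.INTER_CUBIC))
```

```text
[-26.66   0.38  32.24   0.  ] [ 5.05 -0.44  2.21]
[-2.648e+01  3.900e-01  3.226e+01 -1.000e-02] [ 3.77 -1.64  3.11] 44.8167
```

View pics/seat2.png

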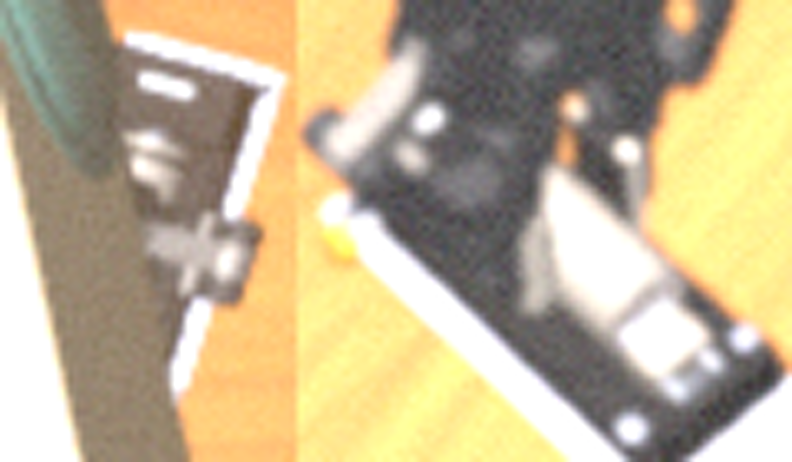

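The side view shows the cell's flat end on the blade, pushed back. In the top view the button end at about (155,138) lies just in front of the head, whose edge is near row 122. The x force falls as I ease forward, so the button meets the fixed contact. I'll ease on and release.

Run:
```python
from h import *
b=np.array([-.1,.1,-1.05]); x=-26.4
go(x,.4,32.45,0,12); f=force()-b; print(np.round(f,2))
while f[0]>1.5 and x<-25.6 and f[2]<5:
    x+=.1; go(x,.4,32.45,0,12); f=force(5)-b; print(round(x,2),np.round(flat()[:3],2),np.round(f,2))
set_gripper(40); sleep(.2); print(current_opening(),np.round(force(),2))
p=current_ee_pos(); movel([p[0],p[1],p[2]+60],max_speed=60)
p=current_ee_pos(); movel([p[0]-130,p[1]-130,p[2]+60],max_speed=150)
print(np.round(force(),2),current_clock())
S={c:snapshot(c) for c in("top","side")}
for k,z in(("cell_center",31),("cell_button",31),("cell_flat",31)):
    for c in S:
        for r in spot_point(c,k)[:5]:
            q=at_z(S[c],r["location"],z)
            if q[1]>120: print(k,c,np.round(Rot.from_euler("z",-YAW,degrees=True).apply(q-[PX,PY,0])[:2],1),round(r["conf"],2))
t=np.array(S["top"]["image"])[186:274,124:188][:,:,::-1];s=np.array(S["side"]["image"])[236:324,190:277][:,:,::-1]
cv2.imwrite("pics/end.png",cv2.resize(np.hstack([t,s]),None,fx=5,fy=5,interpolation=cv2.INTER_CUBIC))
```

```text
[ 4.42 -0.86  1.28]
-26.3 [-26.36   0.37  32.3 ] [ 4.62 -1.17  0.98]
-26.2 [-26.24   0.34  32.34] [ 4.65 -1.3   0.38]
-26.1 [-26.09   0.37  32.41] [ 4.74 -1.2  -0.2 ]
-26.0 [-26.01   0.37  32.41] [ 4.21 -0.87 -0.64]
-25.9 [-25.89   0.36  32.42] [ 4.53 -0.99 -0.61]
-25.8 [-25.8    0.36  32.4 ] [ 4.7  -1.46 -0.56]
-25.7 [-25.69   0.38  32.45] [ 4.31 -1.06 -0.81]
-25.6 [-25.6    0.36  32.44] [ 4.25 -1.5  -0.66]
39.966023339507 [-0.11  0.03 -0.21]
[0.07 0.26 0.22] 50.7917
cell_center top [10.1 -1.1] 0.74
cell_center side [10.  -0.3] 0.75
cell_button top [41.2 -2.3] 0.64
cell_button side [49.5 -1.1] 0.85
cell_flat top [-22.4  -6.1] 0.56
cell_flat side [-26.2  -2.2] 0.61
```

View pics/end.png

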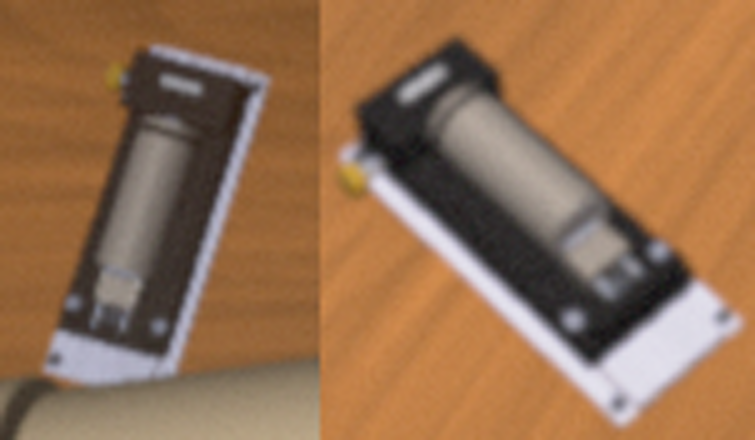

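The final view shows the cell lying straight in the bay, button against the head at about (172,118) in the top crop. The flat end is on the blade, which is pushed back about 13 mm. The gripper is clear, so I'm handing it in.

```bash
python3 -c "
from workcell import *
print(sign_off(),current_clock())"
```

```text
the job is handed in; nothing more can be done
the job is handed in; nothing more can be done
```

The fat cell is in the charger bay: the last pictures show it lying straight, button against the fixed contact, the spring contact pushed back and the gripper clear. I handed the job in at about 51 s of the 64 s allowed; no verdict came back, and I did not re-measure the other things on the bench.

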